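# Touch off a dispensing barrel and poise it over a lens

### The arm

A 7-joint arm with a two-finger parallel gripper is mounted at the origin on a cart in front of the work surface, level with it; the furniture and walls round the work are solid. World frame = base frame: x ahead of the robot, y to its left, z up, the work surface at z = 0. Lengths are in m, angles in degrees, forces in N, time in s.
With the tool pointing down it reaches from about 0.425 to 0.875 m from the base axis. Payload 4.7 kg.
Tool frame: the origin (TCP) lies between the finger pads; the fingertips stand env.finger_overhang ahead of it and the grasp point (between the pads) lies 5 mm behind it (env.finger_overhang is the distance from the TCP to the fingertips, in m); z points along the fingers, y is the line along which they close (so a half turn about z gives the same grasp; the last joint's range is limited). The gripper opens to 87 mm and grips with 3 to 60 N. Pads are 19 mm wide; open, the fingers measure 117 mm over their backs; the gripper's body (75 mm by 190 mm) begins 51 mm behind the grasp point.
Start: joints at [69.849, 18.392, -4.016, 83.108, 1.295, 78.541, -3.26], TCP at [0.232, -0.607, 0.237] pointing down, gripper open.
Joint ranges: [-163.93, 163.93], [-17.29, 119.83], [-79.2, 71.16], [3.27, 140.29], [-89.18, 269.18], [5.43, 117.66], [-154.24, 154.24]. Speed limits (degrees/s): [147.25, 147.25, 180, 180, 180, 180, 180].

### API

Orientations are given as [roll, pitch, yaw] about the fixed x, y, z axes, in that order (R = Rz(yaw) Ry(pitch) Rx(roll)).
In Python, from cell import telemetry, eyes, env, models gives the robot as it stands. The module is installed in compiled form; this text tells all that it offers.
- The arm moves only by the tool drive_tool, never from a script. Its arguments are lists of equal length, an entry for each row: "angular": the turn, a rotation vector about the tool's x, y, z in rad, a list of three; "delta_pos": the shift along the tool's x, y, z in cm, a list of three; "gripper": the finger opening in cm, from 0 to 8.7. A call has 1 to 20 rows; each row shifts and turns the commanded pose from where the row before left it, along the tool's axes as they then stand; what a row does not reach is not made up. A row lasts 1/10 s, in which the tool goes at most 50 mm and 8.59 degrees, less where a joint would pass 70% of its speed; a pose out of reach is approached as far as the arm can. A call with a gripper value outside its range is refused whole. The fingers move at their own pace and stop on an object; "squeeze" is the grip in N (left out, the last holds). Time passes only in rows, so rows that do not move let the fingers close. It gives the time, the measured TCP pose, the force, the opening and the grip force at its end, in the units of the state.
- telemetry.get_obs(): the state, without advancing time (a new reading comes with each control period).
- eyes.read_camera(name): name is "side" or "top"; returns a dict with "pixels" (480x640x3 uint8, red, green, blue), "mtx" (3x3 intrinsics, pixels), "D" ([k1, k2, p1, p2, k3] as OpenCV has them; the pictures are not rectified), "origin" and "orientation" of the camera in the world. Camera axes: x right, y down, z forward; pixel columns grow to the right and rows downward; lengths in m; the calibration is good to about 2 mm. A picture is of the moment at which its call begins. There is no depth.
- env.sign_off(): hands the job in; it is judged then, once.
Trained networks look in a picture, given as the dict that the camera call returned (one of the last four; its "shot" number tells which), for a name from the list of things; names that differ only in an ending like _2 or _b are one class to them, and where a whole thing is asked for, a point or a joint stands for the part that bears it (a point fixed in the world has none). Each returns a list of dicts, best first, with "p" (0 to 1); they miss things now and then, are a little off and sometimes report something else, mostly with a low value. They report only what shows in the picture. A call takes as long as a camera call.
- models.search_frame(picture, target): "centre" ([column, row] in pixels, amid what is visible of it).
- models.cut_out(picture, target): "pixels" (480x640 bool, what is visible of it) and "centre" ([column, row] in pixels, amid what is visible of it).
The state is a dict: "time_s": time; "qpos": joint angles; "joint_velocities": joint speeds; "effort": joint torques, N m; "tool_pos": TCP position; "tool_rot": TCP orientation; "force": force on the tool from outside, world axes, zero at the start; "wrist_torque": the same for the moment, N m; "grip_width": finger opening in m; "grasp_force": force on a finger pad.
Only numpy, scipy, OpenCV 4.12 (cv2) and the standard library are available. Lean on these libraries where they do the work, as an engineer would, in place of code of your own. Each camera call takes 0.05 s, during which the arm holds its last target. There are 200 camera calls.

### The job

Take the adhesive dispensing barrel out of its stand and, after its nozzle change, touch it off: press the nozzle tip straight down on the plunger of the round setter until the plunger is fully down, without ramming it. Then carry it upright, nozzle down, up and over the stock tray to the lens housing clamped in the nest, and stop with the nozzle tip poised about 5 mm above the centre of the lens, ready to dispense the cement. The program finishes while the gripper still holds it there, motionless; never touch the housing, the nest or the tray with it, and leave the other things on the desk undisturbed.

Things in the scene. Friction and masses are not known exactly. Their poses are not given: they have to be found in the camera images.
- barrel_grip (a point): Point to grasp on the adhesive dispensing barrel, on its axis. The barrel is a round amber-brown cylinder of 24 mm diameter with a black cap, standing upright with its tapered grey nozzle down in the stand. This point lies 96 mm above the nozzle tip and 33 mm below the very top (cap and small stub); the plain 24 mm cylinder runs from 52 mm below this point to 22 mm above it. Its z axis points up along the barrel, away from the nozzle. Mass about 60 g.
- nozzle_tip (a point): The tip of the barrel's tapered nozzle, flat, 3 mm across, 96 mm below barrel_grip on the same axis. While the barrel stands in the stand the tip hangs 6 mm above the desk.
- barrel: The whole dispensing barrel; origin at the nozzle tip, z axis up along the barrel. 129 mm long in all.
- stand: Bench stand of the barrel, fixed: two aluminium plates with a hole, 76 x 76 mm, on four posts over an 84 x 84 mm dark base. Origin at the centre of its underside on the desk, z up. The barrel hangs in the middle: its flat shoulder rests on the lower plate and it passes through a 26.5 mm hole in the upper plate, whose top is 70 mm above the desk (post nuts to 74 mm). The barrel is free to be lifted straight up; its tip is clear of the stand once raised by 75 mm.
- setter: Touch-off setter, fixed: round aluminium body of 60 mm diameter with a black rubber collar and a sprung steel plunger on top. Origin at the centre of its underside on the desk, z up.
- plunger_top (a point): Centre of the flat top of the setter's plunger, a steel disc of 25 mm diameter. At rest it is 50.5 mm above the desk, fully down 44.5 mm.
- setter_plunger (a joint): How far the plunger is pressed down: 0 at rest, 0.006 m fully down on its stop. Sprung: starts to move at about 2.5 N, fully down takes about 6 N; it rises again by itself.
- nest: Fixture nest, fixed: aluminium plate 108 (x) x 128 (y) x 12 mm with steel locators and a thumb screw that clamp one lens housing (80 x 62 mm, lying flat, silver-grey face up). Origin at the centre of the plate's underside on the desk, z up. The housing's face is the highest part, about 33 mm above the desk.
- lens_top (a point): The target: centre of the round lens (36 mm) in the bore of the clamped housing, on the glass, practically level with the housing's upper face (32.5 mm above the desk). z up. The nozzle tip is to stop 5 mm above this point.
- tray: Stock tray, fixed, cream plastic, 300 (x) x 215 (y) mm, walls 55 mm high, between the barrel's side of the desk and the nest. Housings lie in it, and a row of four stands on edge; nothing in it is higher than 70 mm above the desk. Origin at the centre of its underside, z up.
- adhesive_bottle: Bystander: white adhesive bottle with a blue collar and a spout, 34 mm diameter, 126 mm high, standing. Origin at the centre of its underside.
- screw_dish: Bystander: round dish with small screws, 69 mm across, 18 mm high. Origin at the centre of its underside.
- tweezers: Bystander: steel tweezers lying flat, 133 mm long. Origin under the middle.
- plug_gauge: Bystander: plug gauge, 113 x 18 x 18 mm, lying. Origin under the middle.
- spare_housing: Bystander: one lens housing with a silver face standing on edge alone on the desk, 27 x 91 x 63 mm. Origin under the middle.

How it is judged:
By the outcome, as a careful person would: the job done as asked, in the order asked, and still so for the second after the job is handed in, while the arm keeps its last pose, push and grip.
It also fails if it takes over 45 s, if anything falls off the work surface, if the arm or the gripper's body presses on something with over 40 N, if the wrist force passes 120 N, or if a joint passes its speed limit or range.

## Working session

There is one attempt and no reset: what is moved stays moved. The work goes in short steps, Python scripts to look and compute and a tool call to move; the robot and the scene stay as the last step left them, time stands still between calls to the robot, and variables do not carry over. Pictures are saved under pics/ and viewed, at most 10 in all, crops included, and the job is handed in when it is done.

Besides the shell and the picture viewer there is one more tool, called after ">>>" as a command line: name --argument value ..., lists and objects as JSON in quotes. drive_tool: Moves the arm, as the interface text tells. Its arguments: {"type":"object","properties":{"angular":{"type":"array","items":{"type":"array","items":{"type":"number"}}},"delta_pos":{"type":"array","items":{"type":"array","items":{"type":"number"}}},"gripper":{"type":"array","items":{"type":"number"}},"squeeze":{"type":"number"}},"required":["angular","delta_pos","gripper"]}

```bash
mkdir -p pics
cat > h.py <<'E'
import numpy as np,cv2
from cell import telemetry,eyes,env,models
from scipy.spatial.transform import Rotation as R
def shot(n,save=None):
    p=eyes.read_camera(n)
    if save: cv2.imwrite('pics/'+save,p['pixels'][:,:,::-1])
    return p
def cam(p):
    o=np.array(p['orientation'],float)
    r=o if o.shape==(3,3) else R.from_euler('xyz',o,degrees=True).as_matrix()
    return r,np.array(p['origin'],float)
def ray(p,uv):
    r,o=cam(p)
    x=cv2.undistortPoints(np.array([[uv]],float),np.array(p['mtx']),np.array(p['D'])).ravel()
    return o,r@np.array([x[0],x[1],1])
def atz(p,uv,z):
    o,d=ray(p,uv); return o+d*(z-o[2])/d[2]
def proj(p,X):
    r,o=cam(p)
    Y=(np.atleast_2d(X)-o)@r
    return cv2.projectPoints(Y,np.zeros(3),np.zeros(3),np.array(p['mtx']),np.array(p['D']))[0].reshape(-1,2)
E
python3 - <<'E'
from h import *
np.set_printoptions(precision=4,suppress=True)
for n in('top','side'):
    p=shot(n,n+'0.png'); print(n,p['origin'],p['orientation'],p['mtx'])
    for t,z in(('barrel',.12),('barrel_grip',.1),('stand',.07),('setter',.03),('plunger_top',.0505),('setter_plunger',.05),('nest',.02),('lens_top',.0325),('tray',.03),('adhesive_bottle',.06),('spare_housing',.03)):
        for d in models.search_frame(p,t)[:2]: print(t,np.round(d['p'],2),d['centre'],atz(p,d['centre'],z))
print(telemetry.get_obs(),env.finger_overhang)
E
```

```text
top [0.4369 0.0119 1.0324] [-173.6531   -0.098   -91.0487] [[457.181    0.     325.0453]
 [  0.     457.181  238.3083]
 [  0.       0.       1.    ]]
barrel 0.8 [161.2, 297.1] [0.4268 0.336  0.12  ]
barrel_grip 0.7 [157.8, 295.9] [0.4291 0.3501 0.1   ]
barrel_grip 0.25 [193.7, 222.7] [0.5779 0.2788 0.1   ]
stand 0.91 [169.2, 291.1] [0.4385 0.3372 0.07  ]
setter 0.95 [200.1, 223.1] [0.5873 0.2846 0.03  ]
setter 0.25 [175.3, 294.0] [0.432  0.3372 0.03  ]
plunger_top 0.44 [195.9, 222.5] [0.5857 0.2882 0.0505]
setter_plunger 0.6 [196.8, 222.1] [0.5867 0.2864 0.05  ]
nest 0.8 [476.0, 292.2] [ 0.4238 -0.3229  0.02  ]
lens_top 0.8 [476.1, 291.9] [ 0.4246 -0.319   0.0325]
lens_top 0.67 [244.0, 262.7] [0.4976 0.1865 0.0325]
tray 0.96 [318.2, 264.8] [0.4902 0.0242 0.03  ]
tray 0.54 [453.2, 191.0] [ 0.6497 -0.2806  0.03  ]
adhesive_bottle 0.67 [394.6, 197.5] [ 0.6312 -0.1438  0.06  ]
spare_housing 0.6 [230.6, 185.5] [0.6711 0.2173 0.03  ]
spare_housing 0.45 [155.2, 298.2] [0.4236 0.3811 0.03  ]
side [0.351  1.0931 0.6016] [-115.0696   -1.3665 -170.287 ] [[582.2132   0.     312.3933]
 [  0.     
[... 515 characters left out ...]
91 [318.8, 267.1] [0.5043 0.0381 0.03  ]
adhesive_bottle 0.66 [277.7, 210.7] [ 0.6384 -0.1681  0.06  ]
spare_housing 0.66 [214.1, 298.1] [0.6764 0.2008 0.03  ]
{'time_s': 1.2, 'qpos': array([69.8475, 18.3905, -4.0163, 83.1074,  1.2962, 78.5409, -3.2593]), 'joint_velocities': array([-0.0196,  0.0425,  0.0707,  0.0463, -0.0913,  0.023 ,  0.0558]), 'effort': array([ -0.0004, -49.1103,  -0.4035, -31.2769,  -0.0637,   0.0337,
         0.    ]), 'tool_pos': array([ 0.2325, -0.607 ,  0.2366]), 'tool_rot': array([179.9936,   0.0039,  20.9624]), 'force': array([-0.2946, -0.3723,  0.004 ]), 'wrist_torque': array([ 0.0128, -0.0156, -0.0283]), 'grasp_force': 0.0, 'grip_width': 0.08693503229469039} 0.014
```

Run:
```python
import cv2
t=cv2.imread('pics/top0.png');s=cv2.imread('pics/side0.png')
a=cv2.resize(t[170:350,110:270],(640,720),interpolation=cv2.INTER_CUBIC)[:600]
cv2.imwrite('pics/c1.png',cv2.resize(t[180:330,110:270],(640,600),interpolation=cv2.INTER_CUBIC))
cv2.imwrite('pics/c2.png',cv2.resize(s[260:410,190:390],(800,600),interpolation=cv2.INTER_CUBIC))
```

```text
(no output)
```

View pics/top0.png

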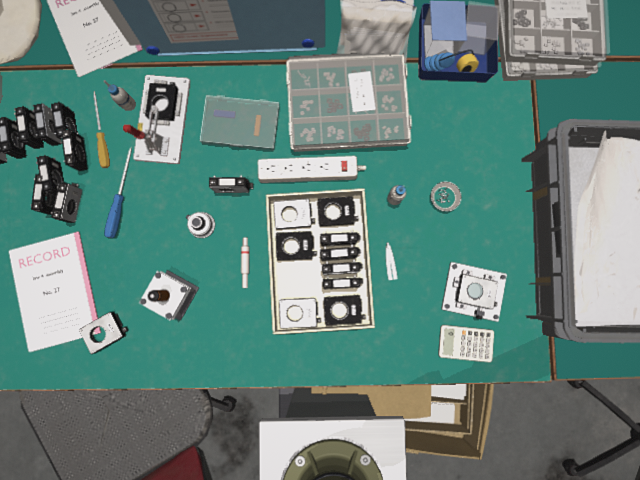

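View pics/side0.png

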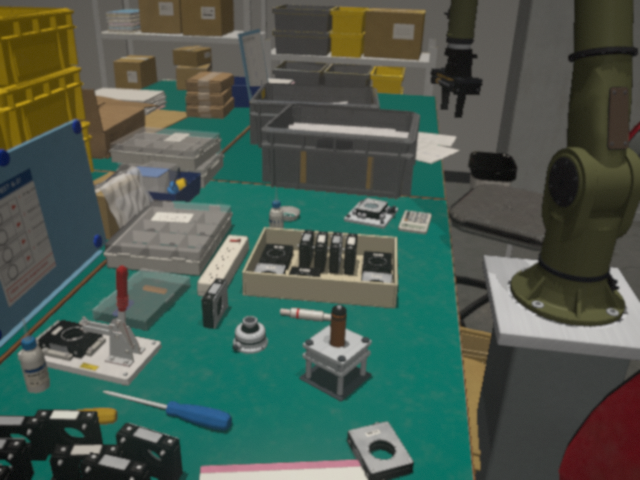

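View pics/c1.png

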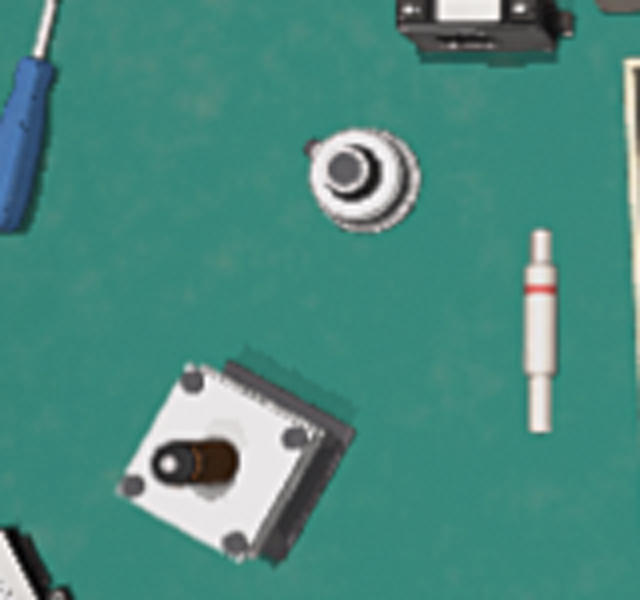

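View pics/c2.png

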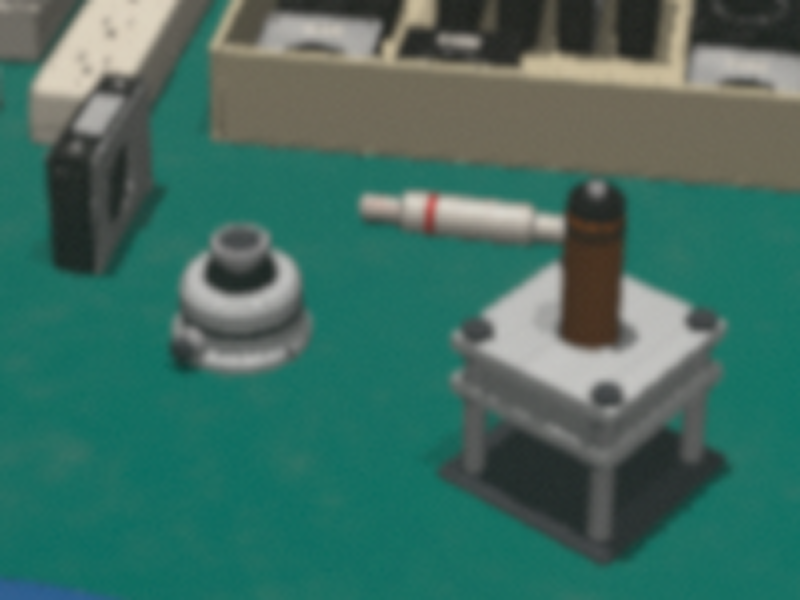

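```bash
cat >> h.py <<'E'
def tri(prs):
    A=np.zeros((3,3));b=np.zeros(3)
    for p,uv in prs:
        o,d=ray(p,uv);d/=np.linalg.norm(d);M=np.eye(3)-np.outer(d,d);A+=M;b+=M@o
    return np.linalg.solve(A,b)
E
python3 - <<'E'
from h import *
np.set_printoptions(precision=4,suppress=True)
t=shot('top');s=shot('side')
T=lambda u,v:(110+u/4,180+v/4)
S=lambda u,v:(190+u/4,260+v/4)
print('stub',atz(t,T(172,462),.135),atz(s,S(597,187),.135),tri([(t,T(172,462)),(s,S(597,187))]))
n=[atz(t,T(*x),.074) for x in((192,380),(295,438),(236,543),(133,486))]
print('stand',np.mean(n,0),n)
m=[atz(s,S(*x),.074) for x in((477,329),(703,319),(606,394))];print('side nuts',m,(m[0]+m[1])/2)
print('plg',atz(t,T(347,170),.0505),atz(s,S(240,238),.0505),tri([(t,T(347,170)),(s,S(240,238))]))
for p,n in((t,'top'),(s,'side')):
  for nm,z in(('lens_top',.0325),('setter_plunger',.0505),('plunger_top',.0505),('barrel',.1)):
    for d in models.cut_out(p,nm)[:1]:
      k=d['pixels'];ys,xs=np.nonzero(k);print(n,nm,d['p'],d['centre'],k.sum(),xs.min(),xs.max(),ys.min(),ys.max(),atz(p,d['centre'],z))
ct=t['pixels'][255:325,440:510];cs=s['pixels'][190:235,340:410]
im=np.hstack([cv2.resize(ct,(400,400),interpolation=2),cv2.resize(cs,(400,400),interpolation=2)])
cv2.imwrite('pics/nest.png',im[:,:,::-1])
E
```

```text
stub [0.4303 0.3469 0.135 ] [0.4261 0.3496 0.135 ] [0.4283 0.3473 0.1335]
stand [0.4298 0.3477 0.074 ] [array([0.4724, 0.36  , 0.074 ]), array([0.4413, 0.3053, 0.074 ]), array([0.3875, 0.3354, 0.074 ]), array([0.4178, 0.3899, 0.074 ])]
side nuts [array([0.4681, 0.3633, 0.074 ]), array([0.3832, 0.3392, 0.074 ]), array([0.4143, 0.3938, 0.074 ])] [0.4257 0.3512 0.074 ]
plg [0.5857 0.2863 0.0505] [0.5833 0.2866 0.0505] [0.5846 0.2862 0.0503]
top lens_top 0.8 [476.8, 293.1] 2820 441 505 263 320 [ 0.4219 -0.3204  0.0325]
top plunger_top 0.63 [196.0, 221.9] 105 191 201 217 227 [0.5871 0.288  0.0505]
top barrel 0.61 [159.8, 295.2] 264 146 169 289 302 [0.4305 0.3461 0.1   ]
side setter_plunger 0.67 [335.9, 361.1] 3469 300 371 325 400 [0.4248 0.3708 0.0505]
side plunger_top 0.71 [246.5, 321.1] 138 243 256 316 327 [0.5878 0.2926 0.0505]
side barrel 0.59 [337.7, 327.1] 661 329 346 304 347 [0.4266 0.3519 0.1   ]
```

View pics/nest.png

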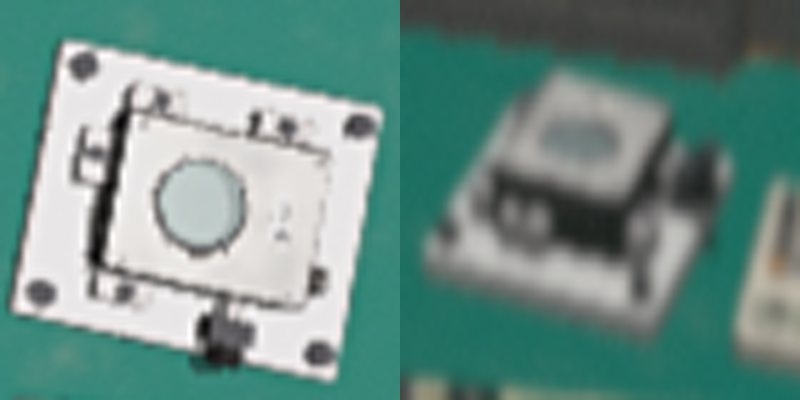

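The top view puts the barrel axis at about (0.428, 0.348), matching the centre of the stand nuts. The setter plunger is at pixel (197, 222), or (0.585, 0.286). The lens is at top pixel (475, 291) and side pixel (371, 206). I'll swing round to the stand side first.

>>> drive_tool --angular '[[0,0,-0.07],[0,0,-0.07],[0,0,-0.07],[0,0,-0.07],[0,0,-0.07],[0,0,-0.07],[0,0,-0.07],[0,0,-0.07],[0,0,-0.07],[0,0,-0.07],[0,0,-0.07],[0,0,-0.07],[0,0,-0.07],[0,0,-0.07],[0,0,-0.07],[0,0,-0.07],[0,0,-0.07],[0,0,-0.07],[0,0,-0.07],[0,0,-0.07]]' --delta_pos '[[4.5,-0.5,0],[4.5,-0.5,0],[4.45,-0.5,0],[4.45,-0.5,0],[4.4,-0.5,0],[4.4,-0.5,0],[4.35,-0.5,0],[4.35,-0.5,0],[4.3,-0.5,0],[4.3,-0.5,0],[4.25,-0.5,0],[4.25,-0.5,0],[4.2,-0.5,0],[4.2,-0.5,0],[4.15,-0.5,0],[4.15,-0.5,0],[4.1,-0.5,0],[4.1,-0.5,0],[4.05,-0.5,0],[4.05,-0.5,0]]' --gripper '[8.7,8.7,8.7,8.7,8.7,8.7,8.7,8.7,8.7,8.7,8.7,8.7,8.7,8.7,8.7,8.7,8.7,8.7,8.7,8.7]' --squeeze 40

```text
time_s: 3.7
tool_pos: [0.5674, 0.1113, 0.2367]
tool_rot: [180.0, 0.0, 101.3]
force: [0.1, 0.2, 0.2]
grip_width: 0.087
grasp_force: 0.0
```

```bash
cat >> h.py <<'E'
def to(x,y,z,yaw=None):
    o=telemetry.get_obs();r=R.from_euler('xyz',o['tool_rot'],degrees=True)
    d=r.inv().apply(np.array([x,y,z])-o['tool_pos'])*100
    print('t',o['time_s'],'pos',o['tool_pos'],'rot',o['tool_rot'],'F',o['force'],'w',o['grip_width'],'gf',o['grasp_force'],'\n-> cm',d)
    g=R.from_euler('xyz',[180,0,o['tool_rot'][2] if yaw is None else yaw],degrees=True)
    print('turn',(r.inv()*g).as_rotvec())
np.set_printoptions(precision=4,suppress=True)
E
python3 -c "
from h import *
to(.428,.348,.237,129)"
```

```text
t 3.7 pos [0.5674 0.1113 0.2367] rot [179.9641   0.006  101.334 ] F [0.096  0.2211 0.1934] w 0.08695751069137117 gf 0.0 
-> cm [25.9463 -9.015  -0.0388]
turn [ 0.0006  0.0003 -0.4829]
```

>>> drive_tool --angular '[[0,0,0],[0,0,0],[0,0,0],[0,0,0],[0,0,0],[0,0,0],[0,0,0],[0,0,0]]' --delta_pos '[[4.3,-1.5,0],[4.3,-1.5,0],[4.3,-1.5,0],[4.3,-1.5,0],[4.3,-1.5,0],[4.4,-1.5,0],[0,0,0],[0,0,0]]' --gripper '[8.7,8.7,8.7,8.7,8.7,8.7,8.7,8.7]'

```text
time_s: 4.5
tool_pos: [0.4283, 0.3474, 0.2367]
tool_rot: [180.0, 0.0, 101.4]
force: [0.6, -0.4, 0.5]
grip_width: 0.0869
grasp_force: 0.0
```

```bash
python3 -c "
from h import *
to(.428,.348,.097)
s=shot('side');t=shot('top')
c=[cv2.resize(s['pixels'][200:350,260:410],(400,400),interpolation=2),cv2.resize(t['pixels'][230:330,110:210],(400,400),interpolation=2)]
cv2.imwrite('pics/over.png',np.hstack(c)[:,:,::-1])
o=telemetry.get_obs()['tool_pos'];print(proj(s,[o,o+[0,0,-.014]]),proj(t,[o]))
"
```

```text
t 4.5 pos [0.4283 0.3474 0.2367] rot [179.9746   0.0169 101.3649] F [ 0.6363 -0.3851  0.5132] w 0.08688521874312397 gf 0.0 
-> cm [ 0.0665 -0.0203 13.9692]
turn [0.0004 0.0003 0.    ]
[[339.947  244.5496]
 [339.5209 253.2565]] [[132.4107 296.3756]]
```

View pics/over.png

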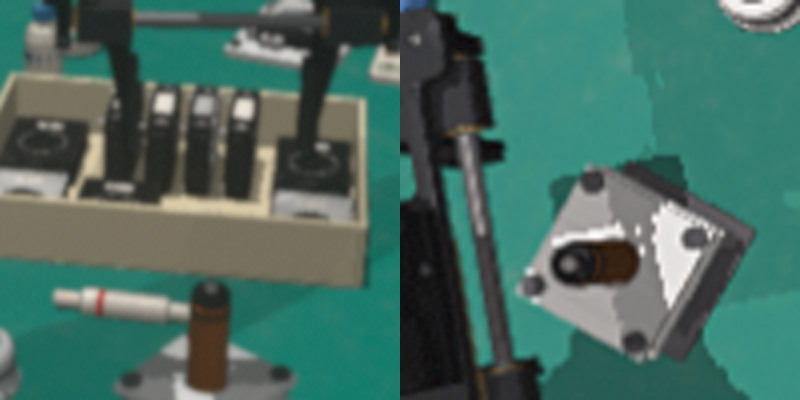

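The gripper hangs over the barrel. Its fingers show at side crop columns 125 and 310 and straddle the barrel at column 210. I'm going straight down to grip.

>>> drive_tool --angular '[[0,0,0],[0,0,0],[0,0,0],[0,0,0],[0,0,0],[0,0,0],[0,0,0],[0,0,0],[0,0,0],[0,0,0],[0,0,0],[0,0,0],[0,0,0],[0,0,0],[0,0,0],[0,0,0],[0,0,0],[0,0,0]]' --delta_pos '[[0,0.1,2.5],[0,0,3],[0,0,3],[0,0,2.5],[0,0,2],[0,0,0.95],[0,0,0],[0,0,0],[0,0,0],[0,0,0],[0,0,0],[0,0,0],[0,0,0],[0,0,0],[0,0,0],[0,0,0],[0,0,0],[0,0,0]]' --gripper '[8.7,8.7,8.7,8.7,7,5,3.5,3,2.7,2.4,2.2,2,2,2,2,2,2,2]' --squeeze 30

```text
time_s: 6.4
tool_pos: [0.4297, 0.3465, 0.097]
tool_rot: [-180.0, 0.0, 101.2]
force: [-2.0, -1.1, 2.5]
grip_width: 0.0235
grasp_force: 29.9
```

>>> drive_tool --angular '[[0,0,0],[0,0,0],[0,0,0],[0,0,0],[0,0,0],[0,0,0],[0,0,0],[0,0,0]]' --delta_pos '[[0,0,-1],[0,0,-1.5],[0,0,-2],[0,0,-2],[0,0,-2],[0,0,-1.5],[0,0,-1],[0,0,0]]' --gripper '[2,2,2,2,2,2,2,2]'

```text
time_s: 7.2
tool_pos: [0.4309, 0.3472, 0.2088]
tool_rot: [179.8, -0.0, 101.2]
force: [0.3, 0.8, 0.4]
grip_width: 0.0234
grasp_force: 29.9
```

```bash
python3 -c "
from h import *
to(.585,.2865,.207)
s=shot('side');t=shot('top')
cv2.imwrite('pics/lift.png',np.hstack([cv2.resize(s['pixels'][230:380,260:410],(600,600),interpolation=2)])[:,:,::-1])
o=telemetry.get_obs()['tool_pos'];print(proj(s,[o+[0,0,.005],o+[0,0,-.091],o+[0,0,.005+.033]]))
for n in('nozzle_tip','barrel'):
  for d in models.search_frame(s,n)[:2]:print(n,d)
"
```

```text
t 7.2 pos [0.4309 0.3472 0.2088] rot [179.8253  -0.0458 101.1627] F [0.3265 0.8159 0.394 ] w 0.023387474475215896 gf 29.899186317343265 
-> cm [-8.9345 13.9419  0.2145]
turn [ 0.003  -0.0008 -0.    ]
[[339.1479 260.197 ]
 [336.3965 316.1542]
 [340.1517 239.6759]]
nozzle_tip {'centre': [338.1, 267.6], 'p': 0.89}
barrel {'centre': [337.7, 267.8], 'p': 0.93}
barrel {'centre': [214.8, 302.0], 'p': 0.35}
```

View pics/lift.png

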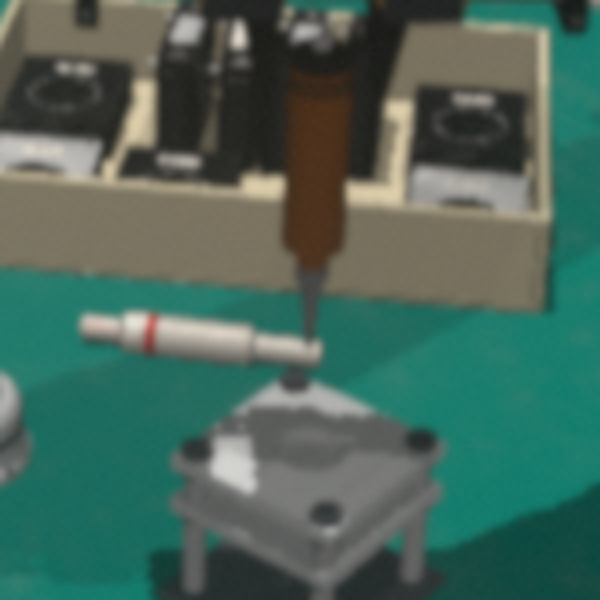

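The nozzle hangs straight below the gripper, with its tip at side pixel (338, 316). The prediction was (336, 316), so the grasp is true. I'm going to the setter.

>>> drive_tool --angular '[[0,0,0],[0,0,0],[0,0,0],[0,0,0],[0,0,0],[0,0,0],[0,0,0],[0,0,0],[0,0,0],[0,0,0],[0,0,0],[0,0,0]]' --delta_pos '[[-1.0,1.6,0],[-1.6,2.5,0],[-2,3.0,0],[-2,3.0,0],[-1.5,2.5,0],[-0.85,1.35,0],[0,0,1.5],[0,0,1.5],[0,0,1],[0,0,0.5],[0,0,0],[0,0,0]]' --gripper '[2,2,2,2,2,2,2,2,2,2,2,2]'

```text
time_s: 8.6
tool_pos: [0.584, 0.2863, 0.1625]
tool_rot: [180.0, 0.0, 101.2]
force: [0.2, 0.4, 0.6]
grip_width: 0.0233
grasp_force: 29.9
```

```bash
python3 -c "
from h import *
to(.5855,.2865,.15)
s=shot('side');t=shot('top')
cv2.imwrite('pics/set.png',np.hstack([cv2.resize(s['pixels'][230:350,190:310],(480,480),interpolation=2)])[:,:,::-1])
o=telemetry.get_obs()['tool_pos'];print(proj(s,[o+[0,0,-.091],[.585,.2865,.0505]]))
"
```

```text
t 8.6 pos [0.584  0.2863 0.1625] rot [179.9635   0.0028 101.2276] F [0.1574 0.443  0.6099] w 0.02333289890947205 gf 29.899471323005855 
-> cm [-0.01    0.1507  1.2475]
turn [0.0006 0.     0.    ]
[[249.1208 308.5935]
 [249.0657 319.3474]]
```

View pics/set.png

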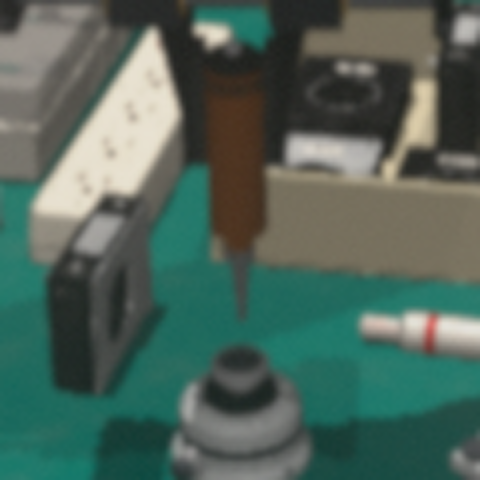

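The tip, at side pixel (250.5, 309.5), is right over the plunger centre at (250, 319.5), about 21 mm up.

>>> drive_tool --angular '[[0,0,0],[0,0,0],[0,0,0],[0,0,0],[0,0,0],[0,0,0],[0,0,0],[0,0,0]]' --delta_pos '[[0,0.1,0.8],[0,0,0.6],[0,0,0.4],[0,0,0.2],[0,0,0.1],[0,0,0.1],[0,0,0.1],[0,0,0]]' --gripper '[2,2,2,2,2,2,2,2]'

```text
time_s: 9.5
tool_pos: [0.5852, 0.2859, 0.1393]
tool_rot: [-180.0, 0.0, 101.2]
force: [-1.4, -1.6, 2.9]
grip_width: 0.0233
grasp_force: 29.9
```

>>> drive_tool --angular '[[0,0,0],[0,0,0],[0,0,0],[0,0,0],[0,0,0],[0,0,0]]' --delta_pos '[[0,0,0.05],[0,0,0.05],[0,0,0.05],[0,0,0.05],[0,0,0.05],[0,0,0]]' --gripper '[2,2,2,2,2,2]'

```text
time_s: 10.1
tool_pos: [0.5853, 0.286, 0.1366]
tool_rot: [180.0, 0.0, 101.2]
force: [-1.2, -0.4, 3.2]
grip_width: 0.023
grasp_force: 29.9
```

>>> drive_tool --angular '[[0,0,0],[0,0,0],[0,0,0],[0,0,0]]' --delta_pos '[[0,0,0.04],[0,0,0.04],[0,0,0.04],[0,0,0]]' --gripper '[2,2,2,2]'

```text
time_s: 10.5
tool_pos: [0.5853, 0.286, 0.1353]
tool_rot: [180.0, 0.0, 101.2]
force: [-2.3, -0.6, 4.5]
grip_width: 0.0236
grasp_force: 29.9
```

```bash
python3 -c "
from h import *
to(.585,.2865,.1355)
s=shot('side','s1.png');to(0,0,0)
"
```

```text
t 10.5 pos [0.5853 0.286  0.1353] rot [179.9949   0.0032 101.173 ] F [-2.3018 -0.5769  4.5176] w 0.023588441314392493 gf 29.899956767912954 
-> cm [ 0.0563 -0.0215 -0.0152]
turn [0.0001 0.0001 0.    ]
t 10.55 pos [0.5853 0.286  0.1354] rot [179.9901   0.001  101.1758] F [-1.9067 -0.9507  5.4765] w 0.023344906802895554 gf 29.89967299858108 
-> cm [-16.7154 -62.9677  13.5294]
turn [0.0002 0.     0.    ]
```

>>> drive_tool --angular '[[0,0,0],[0,0,0],[0,0,0]]' --delta_pos '[[0,0,0.03],[0,0,0.03],[0,0,0]]' --gripper '[2,2,2]'

```text
time_s: 10.85
tool_pos: [0.5854, 0.2861, 0.135]
tool_rot: [180.0, -0.0, 101.2]
force: [-2.2, -1.3, 4.8]
grip_width: 0.0233
grasp_force: 29.9
```

>>> drive_tool --angular '[[0,0,0],[0,0,0],[0,0,0]]' --delta_pos '[[0,0,0.04],[0,0,0.04],[0,0,0]]' --gripper '[2,2,2]'

```text
time_s: 11.15
tool_pos: [0.5854, 0.2862, 0.1347]
tool_rot: [180.0, -0.0, 101.2]
force: [-2.8, -2.5, 7.4]
grip_width: 0.0234
grasp_force: 29.9
```

>>> drive_tool --angular '[[0,0,0],[0,0,0],[0,0,0],[0,0,0]]' --delta_pos '[[0,0,0.03],[0,0,0.03],[0,0,0],[0,0,0]]' --gripper '[2,2,2,2]'

```text
time_s: 11.55
tool_pos: [0.5855, 0.2862, 0.1345]
tool_rot: [179.9, 0.0, 101.2]
force: [-3.4, -2.4, 10.1]
grip_width: 0.0232
grasp_force: 29.9
```

```bash
python3 -c "
from h import *
s=shot('side','s2.png');to(0,0,0);shot('side');to(0,0,0);shot('side');to(0,0,0)
"
```

```text
t 11.6 pos [0.5855 0.2862 0.1345] rot [179.9464   0.0057 101.1698] F [-3.0934 -1.0536 10.6507] w 0.023373947960568058 gf 29.908096347207902 
-> cm [-16.7313 -62.9992  13.3953]
turn [0.0009 0.0001 0.    ]
t 11.65 pos [0.5855 0.2862 0.1346] rot [179.9415   0.0039 101.175 ] F [-3.2616 -1.9913  9.6139] w 0.023267661818553494 gf 29.908131224219687 
-> cm [-16.7321 -63.0021  13.3931]
turn [0.001  0.0001 0.    ]
t 11.7 pos [0.5855 0.2862 0.1345] rot [179.9424   0.0046 101.1738] F [-2.7139 -2.1639  9.5681] w 0.0234132567605177 gf 29.90810217699618 
-> cm [-16.7325 -63.0016  13.3925]
turn [0.001  0.0001 0.    ]
```

The force climbed to about 10 N over the last 0.2 mm, so the plunger is on its stop. That puts the tip at 44.5 mm with TCP z at 0.1346, an offset of about 90 mm. Lifting off.

>>> drive_tool --angular '[[0,0,0],[0,0,0],[0,0,0],[0,0,0],[0,0,0],[0,0,0],[0,0,0],[0,0,0],[0,0,0]]' --delta_pos '[[0,0,-0.3],[0,0,-0.7],[0,0,-1.5],[0,0,-2],[0,0,-2],[0,0,-2],[0,0,-1],[0,0,-0.5],[0,0,0]]' --gripper '[2,2,2,2,2,2,2,2,2]'

```text
time_s: 12.6
tool_pos: [0.5855, 0.2861, 0.2336]
tool_rot: [180.0, -0.0, 101.2]
force: [0.3, -0.7, -1.1]
grip_width: 0.0232
grasp_force: 29.9
```

```bash
python3 -c "
from h import *
s=shot('side','s3.png');t=shot('top')
L=atz(t,(475.0,291.05),.0325);print(L,atz(s,(371.15,205.75),.0325),tri([(t,(475.0,291.05)),(s,(371.15,205.75))]))
# lens by colour: ellipse of bluish-grey in nest crop
for p,(r0,r1,c0,c1) in((t,(275,310,460,492)),(s,(197,216,360,384))):
  c=p['pixels'][r0:r1,c0:c1].astype(int);m=((c[:,:,2]-c[:,:,0]>8)&(c[:,:,0]>90)).astype(np.uint8)
  n,l,st,ce=cv2.connectedComponentsWithStats(m);k=1+np.argmax(st[1:,4]);print(st[k],ce[k]+[c0,r0],atz(p,ce[k]+[c0,r0],.0325))
to(L[0],L[1],.2345);print(telemetry.get_obs()['qpos'])
"
```

```text
[ 0.4265 -0.3167  0.0325] [ 0.4238 -0.3192  0.0325] [ 0.4251 -0.3165  0.0335]
[10  9 12 14 54] [475.9259 291.2407] [ 0.426  -0.3187  0.0325]
[ 6  8 10  2 19] [370.7368 205.4737] [ 0.425  -0.3208  0.0325]
t 12.7 pos [0.585  0.2857 0.2323] rot [-179.921     0.0228  101.1742] F [ 0.352   0.2241 -0.6495] w 0.023435895149959942 gf 29.898049130570143 
-> cm [-56.0238 -27.2252  -0.1616]
turn [-0.0014  0.0004 -0.    ]
[  4.7819  24.5108 -44.6519  82.0115  17.1785  80.5355 -28.9308]
```

>>> drive_tool --angular '[[0,0,0],[0,0,0],[0,0,0],[0,0,0],[0,0,0],[0,0,0],[0,0,0],[0,0,0],[0,0,0],[0,0,0]]' --delta_pos '[[-1,-0.5,0],[-2,-1,0],[-3,-1.5,0],[-3,-1.5,0],[-3,-1.5,0],[-3,-1.5,0],[-3,-1.5,0],[-3,-1.5,0],[-3,-1.5,0],[-3,-1.5,0]]' --gripper '[2,2,2,2,2,2,2,2,2,2]'

```text
time_s: 13.7
tool_pos: [0.5038, -0.0072, 0.2327]
tool_rot: [-179.9, 0.0, 101.1]
force: [0.3, -0.1, -0.7]
grip_width: 0.0235
grasp_force: 29.9
```

```bash
python3 -c "
from h import *
to(.4255,-.3175,.2345);print(telemetry.get_obs()['qpos'])
"
```

```text
t 13.7 pos [ 0.5038 -0.0072  0.2327] rot [-179.9402    0.0204  101.1147] F [ 0.3147 -0.0606 -0.7141] w 0.023529688598989646 gf 29.899664295371622 
-> cm [-28.941  -13.662   -0.1545]
turn [-0.001   0.0004 -0.    ]
[ 35.5464   2.5404 -38.475  102.5947   1.6621  75.4781   7.7951]
```

>>> drive_tool --angular '[[0,0,0],[0,0,0],[0,0,0],[0,0,0],[0,0,0],[0,0,0],[0,0,0],[0,0,0],[0,0,0],[0,0,0],[0,0,0],[0,0,0],[0,0,0]]' --delta_pos '[[-3,-1.4,0],[-3,-1.4,0],[-3,-1.4,0],[-3,-1.4,0],[-3,-1.4,0],[-3,-1.4,0],[-3,-1.4,0],[-3,-1.4,0],[-2.5,-1.2,0],[-1.5,-0.75,0],[-0.9,-0.5,0],[0,0,0],[0,0,0]]' --gripper '[2,2,2,2,2,2,2,2,2,2,2,2,2]'

```text
time_s: 15.0
tool_pos: [0.4278, -0.3137, 0.2332]
tool_rot: [180.0, -0.0, 101.3]
force: [1.0, 0.7, -0.5]
grip_width: 0.0237
grasp_force: 29.9
```

```bash
python3 -c "
from h import *
to(.4255,-.3175,.1525);print(telemetry.get_obs()['qpos'])
"
```

```text
t 15.0 pos [ 0.4278 -0.3137  0.2332] rot [179.9835  -0.0485 101.2592] F [ 0.9706  0.6504 -0.5109] w 0.02370333583218305 gf 29.89819403272122 
-> cm [-0.3384 -0.2979  8.0746]
turn [ 0.0003 -0.0008 -0.    ]
[ 53.7139   5.     -21.4244  99.7099   1.8351  75.6626  43.1676]
```

Lower to about 25 mm above the lens and look.

>>> drive_tool --angular '[[0,0,0],[0,0,0],[0,0,0],[0,0,0],[0,0,0],[0,0,0],[0,0,0],[0,0,0]]' --delta_pos '[[-0.3,-0.3,1.5],[0,0,2],[0,0,2],[0,0,1.5],[0,0,1],[0,0,0.5],[0,0,0],[0,0,0]]' --gripper '[2,2,2,2,2,2,2,2]'

```text
time_s: 15.8
tool_pos: [0.4253, -0.3188, 0.149]
tool_rot: [180.0, 0.1, 101.2]
force: [-0.1, -0.3, 0.2]
grip_width: 0.0235
grasp_force: 29.9
```

```bash
python3 -c "
from h import *
to(.4255,-.3175,.1275)
s=shot('side');t=shot('top')
c=[cv2.resize(s['pixels'][170:230,335:415],(800,600),interpolation=2)]
cv2.imwrite('pics/nest2.png',np.hstack(c)[:,:,::-1])
o=telemetry.get_obs()['tool_pos'];print(proj(s,[o+[0,0,-.09],[.4255,-.3175,.0325],[.4355,-.3175,.0325],[.4255,-.3075,.0325]]))
"
```

```text
t 15.8 pos [ 0.4253 -0.3188  0.149 ] rot [179.9587   0.0535 101.1807] F [-0.0941 -0.332   0.2101] w 0.023541057930951206 gf 29.898051023483276 
-> cm [0.1281 0.0392 2.1483]
turn [0.0007 0.0009 0.    ]
[[371.2039 196.1451]
 [370.4399 205.9291]
 [366.6026 205.5987]
 [370.1334 207.3573]]
```

View pics/nest2.png

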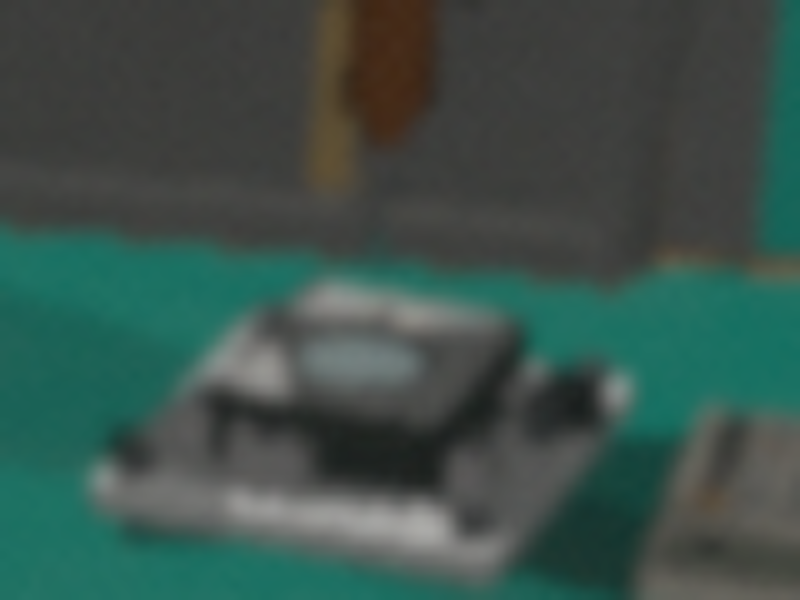

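The tip (side pixel 372.4, 195.5) hangs over the lens (371, 206). Allowing for the side camera's +1.2 px bias seen on the tip, I'll shift about 2 mm and go down.

>>> drive_tool --angular '[[0,0,0],[0,0,0],[0,0,0],[0,0,0],[0,0,0],[0,0,0],[0,0,0],[0,0,0],[0,0,0],[0,0,0]]' --delta_pos '[[0.2,0.18,0.3],[0,0,0.5],[0,0,0.5],[0,0,0.4],[0,0,0.2],[0,0,0.1],[0,0,0],[0,0,0],[0,0,0],[0,0,0]]' --gripper '[2,2,2,2,2,2,2,2,2,2]'

```text
time_s: 16.9
tool_pos: [0.4263, -0.3164, 0.1286]
tool_rot: [180.0, 0.0, 101.2]
force: [-0.0, 0.2, -0.3]
grip_width: 0.0234
grasp_force: 29.9
```

```bash
python3 -c "
from h import *
to(.4267,-.3165,.1276)
s=shot('side');t=shot('top')
c=[cv2.resize(s['pixels'][180:225,345:405],(800,600),interpolation=2)]
cv2.imwrite('pics/nest3.png',np.hstack(c)[:,:,::-1])
o=telemetry.get_obs()['tool_pos'];print(proj(s,[o+[0,0,-.09],[.4267,-.3165,.0325]]))
to(.4267,-.3165,.1276)
"
```

```text
t 16.9 pos [ 0.4263 -0.3164  0.1286] rot [179.9898   0.0222 101.1718] F [-0.0331  0.176  -0.3356] w 0.02336108900994671 gf 29.89817339926958 
-> cm [-0.0195  0.032   0.0953]
turn [0.0002 0.0004 0.    ]
[[370.2362 203.9316]
 [369.9483 206.0314]]
t 17.0 pos [ 0.4263 -0.3163  0.1285] rot [179.9944   0.0151 101.1773] F [0.3742 0.513  0.1572] w 0.023475289280239824 gf 29.897997232619673 
-> cm [-0.0273  0.0325  0.0898]
turn [0.0001 0.0003 0.    ]
```

View pics/nest3.png

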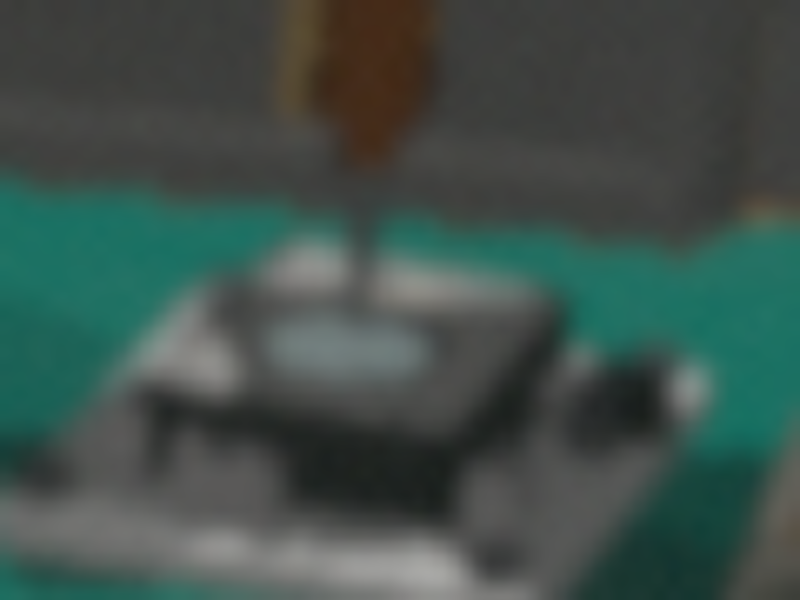

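The tip is just above the glass, at about side (372, 203) with the lens centre at (371, 206). The picture budget is used up, so I'll check numerically with the top camera, which should see the nozzle from its slant.

```bash
python3 -c "
from h import *
t=shot('top');s=shot('side')
o=telemetry.get_obs()['tool_pos'];print(o)
print('top tip,mid,shoulder,lens',proj(t,[o+[0,0,-.09],o+[0,0,-.07],o+[0,0,-.046],[.4267,-.3165,.0325],[.4367,-.3165,.0325],[.4267,-.3065,.0325]]))
for p in(t,s):
  for n in('nozzle_tip','lens_top'):
    for d in models.cut_out(p,n)[:2]:
      ys,xs=np.nonzero(d['pixels']);print(n,d['p'],d['centre'],xs.min(),xs.max(),ys.min(),ys.max())
g=t['pixels'].astype(int)
a=cv2.cvtColor(t['pixels'],cv2.COLOR_RGB2GRAY)
print('cols 464..492 rows 278..304');print(a[278:305,464:493])
print('b-r');print((g[:,:,2]-g[:,:,0])[280:303,464:493])
" | sed 's/  */ /g'
```

```text
[ 0.4263 -0.3163 0.1284]
top tip,mid,shoulder,lens [[475.7147 291.1413]
 [478.8054 291.1788]
 [482.6843 291.2258]
 [474.902 290.9424]
 [474.6624 286.3363]
 [470.3491 291.0363]]
nozzle_tip 0.7 [483.1, 293.1] 475 494 286 297
nozzle_tip 0.43 [244.1, 264.7] 241 249 239 287
lens_top 0.7 [464.1, 295.7] 442 487 263 317
nozzle_tip 0.75 [371.6, 178.4] 369 377 158 196
lens_top 0.59 [370.5, 213.4] 344 397 198 227
lens_top 0.41 [290.6, 212.1] 282 299 206 219
cols 464..492 rows 278..304
[[224 222 220 218 218 218 220 221 223 222 191 119 103 103 75 29 19 24
 50 69 68 65 66 65 38 38 57 27 30]
 [224 223 223 221 221 220 198 193 195 192 132 107 108 107 95 39 19 22
 42 66 68 67 67 64 50 38 53 33 27]
 [226 204 199 199 198 193 134 115 117 117 109 108 108 108 109 47 21 23
 39 59 66 67 66 68 65 38 47 42 27]
 [200 139 118 119 120 121 111 107 102 107 110 107 107 109 110 61 23 22
 31 54 68 66 67 68 65 37 41 49 25]
 [120 112 111 114 114 113 111 102 104 113 124 119 117 109 122 77 27 18
 25 50 69 67 68 66 57 36 38 54 26]
 [114 114 115 117 116 115 102 105 155 160 169 166 155 142 152 103 35 18
 21 43 64 66 67 55 36
[... 3527 characters left out ...]
4 -6 -5 -4 3 7 10 9 8 10 9 10 2 -4 -18 -33 -26
 -29 -33 -33 -37 -30 -1 2 0 0 0 -5]
 [ -5 -4 -5 -5 -4 -2 5 8 8 9 10 10 10 10 1 -5 -14 -13
 -16 -21 -21 -27 -26 -7 1 0 0 -2 -9]
 [ -4 -5 -4 -5 -5 -4 -5 2 4 7 7 7 8 7 4 3 -4 -8
 -7 -9 -9 -10 -13 -5 1 -1 1 -1 -5]
 [ -4 -3 -5 -5 -5 -5 -6 -4 -2 2 3 2 3 0 -2 -2 -4 -4
 -3 -3 -4 -1 0 0 0 1 0 0 -1]
 [ -4 -3 -4 -4 -6 -5 -5 -6 -5 -4 -3 -4 -3 -4 -5 -3 -4 -4
 -4 -5 -5 0 -1 -1 -2 -1 0 -1 1]
 [ -4 -3 -4 -5 -4 -5 -4 -5 -5 -6 -4 -4 -5 -5 -5 -5 -4 -5
 -5 -4 -5 -2 -1 2 1 0 1 0 0]
 [ -4 -5 -5 -4 -5 -5 -5 -6 -5 -4 -5 -4 -4 -4 -4 -4 -4 -5
 -4 -4 -4 -2 -1 -1 -2 -1 1 -1 -1]
 [ -4 -3 -4 -5 -5 -5 -4 -5 -5 -6 -5 -5 -5 -4 -4 -4 -3 -4
 -5 -4 -4 -2 -3 -10 -13 -6 -6 -14 -19]]
```

The top view shows the tip at about (474.4, 290.6), which is off centre by roughly 1.5 px. I'll fit the lens circle in the unobstructed first picture.

```bash
python3 -c "
from h import *
im=cv2.imread('pics/top0.png')[:,:,::-1];a=cv2.cvtColor(im,cv2.COLOR_RGB2GRAY)
d=im[:,:,2].astype(int)-im[:,:,0]
print(a[279:304,462:490]);
m=(d>2)[279:304,462:490].astype(np.uint8)
n,l,st,ce=cv2.connectedComponentsWithStats(m,connectivity=4);k=1+np.argmax(st[1:,4]);print(st[k],ce[k]+[462,279])
c=cv2.findContours((l==k).astype(np.uint8),0,1)[0][0];print(cv2.minEnclosingCircle(c),cv2.fitEllipse(c))
s=[shot('side')['pixels'].astype(float) for i in range(6)];s=np.mean(s,0)
g=s.mean(2);print('side rows 196..210 cols 364..380');print(np.round(g[194:212,362:382]).astype(int))
"|sed 's/  */ /g'
```

```text
[[213 236 233 232 230 230 230 230 229 229 228 228 228 224 221 219 214 214
 213 214 220 176 164 150 140 143 139 158]
 [236 238 232 230 230 230 230 230 229 229 228 228 227 224 221 219 217 218
 220 220 221 220 219 216 217 213 177 154]
 [235 236 231 231 230 230 231 231 231 229 220 229 229 222 223 221 221 221
 221 221 220 219 218 218 220 223 223 225]
 [234 235 231 230 230 230 231 232 232 218 183 207 212 195 198 203 219 219
 224 223 218 217 214 214 217 219 222 224]
 [235 234 231 230 230 232 233 231 211 162 167 160 167 162 151 150 188 188
 221 223 218 216 213 214 215 216 219 223]
 [237 233 231 231 232 234 223 204 154 152 193 199 200 194 185 177 169 155
 190 217 220 218 215 214 215 218 221 223]
 [238 232 231 232 233 223 157 143 191 201 203 202 201 200 200 195 179 165
 155 188 205 221 219 217 218 220 224 226]
 [237 232 231 233 235 189 120 165 202 204 201 200 200 201 199 200 192 176
 165 167 178 224 223 220 220 223 226 227]
 [235 232 232 234 225 167 134 193 204 202 200 199 200 199 197 199 199 184
 171 172 168 219 226 223 223 225 228 228]
 [235 232 232 234 187 107 168 202 203 201 200 200 200 19
[... 2572 characters left out ...]
 [ 72 72 79 86 91 95 98 97 90 82 89 107 116 123 125 122 118 114
 110 108]
 [ 69 70 76 82 89 94 98 99 93 84 87 94 97 97 95 93 91 90
 90 89]
 [ 76 74 80 93 104 109 112 112 107 100 99 102 100 93 83 75 74 77
 77 77]
 [ 90 78 85 102 115 119 121 121 118 113 114 116 115 108 94 78 70 73
 76 75]
 [104 84 85 101 113 118 121 122 121 119 119 120 119 114 101 82 71 74
 75 74]
 [114 89 82 91 100 107 110 113 114 113 111 111 110 106 94 80 74 76
 76 71]
 [108 85 76 79 85 90 94 97 99 97 95 95 94 90 83 78 76 76
 73 66]
 [ 84 69 65 68 72 76 79 82 83 83 82 82 81 78 77 77 76 73
 67 56]
 [ 54 50 50 53 57 60 64 67 70 73 75 74 73 72 74 75 75 69
 57 43]
 [ 42 40 40 40 42 44 48 49 54 59 62 62 61 64 68 69 66 58
 45 34]]
```

The lens centre is at top (474.8, 290.8), so the tip needs to move about 2 mm in −y and 0.8 mm in +x, and go 0.8 mm lower.

>>> drive_tool --angular '[[0,0,0],[0,0,0],[0,0,0],[0,0,0],[0,0,0],[0,0,0],[0,0,0]]' --delta_pos '[[-0.1,0.02,0.04],[-0.1,0.02,0.04],[0,0,0],[0,0,0],[0,0,0],[0,0,0],[0,0,0]]' --gripper '[2,2,2,2,2,2,2]'

```text
time_s: 18.3
tool_pos: [0.4271, -0.3181, 0.1276]
tool_rot: [-180.0, 0.0, 101.2]
force: [-0.6, -0.3, 0.1]
grip_width: 0.023
grasp_force: 29.9
```

```bash
python3 -c "
from h import *
t=shot('top');to(.4267,-.3165,.1276)
a=cv2.cvtColor(t['pixels'],cv2.COLOR_RGB2GRAY)
print('cols 470..480 rows 286..296');print(a[286:297,470:481])
print(telemetry.get_obs()['joint_velocities'])
"
```

```text
t 18.35 pos [ 0.4271 -0.3181  0.1276] rot [-179.9985    0.0072  101.1804] F [ 0.2273 -0.0667 -0.2995] w 0.02341577408514627 gf 29.898007919546217 
-> cm [ 0.1665 -0.0029 -0.0035]
turn [-0.      0.0001 -0.    ]
cols 470..480 rows 286..296
[[209 208 204 203 204 204 207 194 138  80  41]
 [208 204 202 204 203 206 208 150  63  32  32]
 [207 205 203 203 204 208 196  95  34  30  37]
 [206 204 203 205 192 183 144  57  30  34  37]
 [206 204 205 204 158 110  59  29  31  37  35]
 [207 204 204 203 164 117  88  39  29  36  39]
 [207 204 203 205 203 185 166  79  32  35  36]
 [209 204 204 203 206 207 209 135  49  27  35]
 [206 208 205 203 203 204 208 184 100  51  33]
 [178 207 208 206 205 205 208 208 163 124  59]
 [115 172 194 204 207 208 209 204 174 156  78]]
[ 0.0099 -0.0167 -0.0505 -0.0025  0.0422 -0.0252 -0.0299]
```

>>> drive_tool --angular '[[0,0,0],[0,0,0],[0,0,0],[0,0,0],[0,0,0],[0,0,0],[0,0,0]]' --delta_pos '[[-0.1,-0.02,0],[0,0,0],[0,0,0],[0,0,0],[0,0,0],[0,0,0],[0,0,0]]' --gripper '[2,2,2,2,2,2,2]'

```text
time_s: 19.05
tool_pos: [0.427, -0.3192, 0.1275]
tool_rot: [-180.0, 0.0, 101.2]
force: [0.4, 0.4, -0.2]
grip_width: 0.0233
grasp_force: 29.9
```

```bash
python3 -c "
from h import *
to(.4267,-.3190,.1276)
print(env.sign_off())
"
```

```text
t 19.05 pos [ 0.427  -0.3192  0.1275] rot [-179.9978    0.0057  101.1753] F [ 0.4063  0.4225 -0.158 ] w 0.023264778750695686 gf 29.89801569376141 
-> cm [ 0.0238 -0.0281 -0.0054]
turn [-0.      0.0001 -0.    ]
the job is handed in; nothing more can be done
None
```

I pressed the plunger down to its stop at about 10 N, carried the barrel over the tray and handed the job in at 19 s; the gripper is holding the tip still about 5 mm above the lens, within 1–2 mm of centre by camera estimate, with no verdict returned.

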